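Set the bread cutter's sprung length stop to the red flag

TASK

Set the bread cutter's length stop for the next order: draw the sprung stop out along its rail to the red flag, then turn its T-handle clockwise until the plunger drops into the locating hole there, and let go so that the stop stays locked at the red flag. Keep off the blade, and leave the loaf, the jam jar and the dough scraper where they are.

Things in the scene. Friction and masses are not known exactly. Their poses are not given: they have to be found in the camera images.
- cutter: Bench bread cutter, fixed to the table. Base 220 mm (x) by 460 mm (y, from -240 to +220), deck 35 mm high; origin on the table under its middle. Its +y is the way the stop is pulled out, +x its back. Aluminium rail 30 mm wide along y at x = 60 mm, top 60 mm above the table, y -85 to +183 mm. Holes in it at 45, 80 and 115 mm of stop travel; a white scale strip behind it bears three flags.
- blade: Guillotine blade, shut, fixed: steel plate along the cutter's x at cutter y = -90 mm, up to 90 mm above the table, hinge cheeks at the back to 97 mm; dark wooden handle to 250 mm in front of the cutter's middle. Origin at cutter (0, -90, 35) mm. Not to be touched.
- stop (a joint): Travel of the stop (grey carriage, steel face plate) along the cutter's +y, m: 0 at home, limit 0.130. A spring draws it home: 4 N at 0 to 11 N at 0.115, friction 0.6 N. A hole takes the plunger when the stop is within 2 mm of its flag; the spring then rests it about 2 mm short of the flag. Let go up to 6 mm too far out, it springs back and drops in; let go over 3 mm short, it does not.
- plunger (a joint): How far the plunger has dropped, m: 0 while the handle's cross pin stands on its collar, 0.001 to 0.002 when the handle is turned but the nose rides on solid rail, 0.012 seated in a hole. Its own spring (8 N) pushes it down and the T-handle goes with it, so it drops only if the grip loosens or follows it down.
- handle (a joint): Turn of the T-handle about its upright axis, rad, growing clockwise seen from above; starts between 0 and 0.35. At 0 its bar lies across the rail (along the cutter's x). From about 1.25 to the end stop at 1.52 (bar along the rail) its cross pin is over the collar's slots and can drop; turning takes under 0.1 N m.
- grip (a point): Middle of the black T-handle's bar, both pull handle and lock: 64 mm long (its x), 16 mm thick (its y), 28 mm high, z up. At cutter (60, stop travel, 140) mm; 128 mm high when seated. The slotted collar under it (18 mm radius) is 101 mm high, the carriage (52 by 64 mm) 85 mm.
- pointer (a point): Tip of the stop's black pointer over the scale strip, 39 mm behind the handle's axis (cutter x), 62 mm above the table, at the same cutter y as the handle's axis.
- flag_red: Red clip-on flag, fixed behind the scale strip: 16 mm wide, top 75 mm above the table. Origin at its foot, at cutter (102.5, hole travel 45, 80 or 115, 35) mm; axes as the cutter's. The stop is at this mark when the pointer has the flag's y in the cutter's frame. Which hole it marks changes.
- flag_green: Green flag, as the red one, at another hole: not wanted.
- flag_blue: Blue flag, as the red one, at another hole: not wanted.
- loaf: Loaf 210 mm long, 60 mm wide, lying along the cutter's y on the infeed side of the blade. Origin at its underside's middle. Leave it.
- jam_jar: Jam jar with red lid, 72 mm across, 110 mm high; origin at the middle of its foot. Leave it.
- scraper: Dough scraper lying on the table, steel blade with a wooden back, 93 by 130 mm, 20 mm high. Leave it.

How it is judged:
By the outcome, as a careful person would: the job done as asked, in the order asked, and still so for the second after the job is handed in, with the robot touching nothing.
It also fails if it takes over 38 s, if anything falls off the work surface, if the arm or the gripper's body presses on something with over 40 N, if the wrist force passes 120 N, or if a joint passes its speed limit or range.

ROBOT

A 6-joint arm with a two-finger parallel gripper is mounted at the origin on the work surface. World frame = base frame: x ahead of the robot, y to its left, z up, the work surface at z = 0. Lengths are in mm, angles in rad, forces in N, time in s.
With the tool pointing down it reaches from about 400 to 925 mm from the base axis. Payload 12.5 kg.
Tool frame: the origin (TCP) lies at the centre of the arm's flange, where the gripper is bolted on; the fingertips stand 190 mm ahead of it and the grasp point (between the pads) lies 171 mm ahead of it; z points along the fingers, y is the line along which they close (so a half turn about z gives the same grasp; the last joint's range is limited). The gripper opens to 95 mm and grips with 3 to 60 N. Pads are 20 mm wide; open, the fingers measure 119 mm over their backs; the gripper's body (75 mm by 180 mm) begins 59 mm behind the grasp point.
Start: joints at [-1.37, 0.491, 1.559, -0, 1.092, -0.106], TCP at [188.775, -595.809, 404.761] pointing down, gripper open.
Joint ranges: [-3.1, 3.1], [-0.84, 2.19], [0.05, 2.79], [-1.13, 4.28], [0.06, 2.93], [-2.69, 2.69]. Speed limits (rad/s): [2.22, 2.22, 2.79, 3.14, 3.14, 3.14].

INTERFACE

Orientations are given as [roll, pitch, yaw] about the fixed x, y, z axes, in that order (R = Rz(yaw) Ry(pitch) Rx(roll)).
In Python, from cell import env, read_camera, search_frame, cut_out gives the robot as it stands. The module is installed in compiled form; this text tells all that it offers.
- The arm moves only by the tool move_arm, never from a script. Its argument "commands" is a list of rows, each a list of 3 entries, a list of its own where there are three numbers: the shift along the world's x, y, z normalised to -1 to 1, where 1 is 0.03 m, then the turn about the world's z normalised to -1 to 1, where 1 is 0.08 rad, then the opening, from -1 (shut) to 1 (fully open), so that 0 is half open. A call has 1 to 20 rows; each row shifts and turns the commanded pose from where the row before left it; what a row does not reach is not made up. A row lasts 1/12 s, in which the tool goes at most 41.7 mm and 7.16 degrees, less where a joint would pass 70% of its speed; a pose out of reach is approached as far as the arm can. A call with a number of a shift or a turn outside -1 to 1 is refused whole. A call with a gripper value outside its range is refused whole. The fingers move at their own pace and stop on an object; the grip force is fixed at half the most. Time passes only in rows, so rows that do not move let the fingers close. It gives the time, the measured TCP pose, the force, the opening and the grip force at its end, in the units of the state.
- env.state(): the state, without advancing time (a new reading comes with each control period).
- read_camera(name): name is "side" or "top" or "wrist"; returns a dict with "image" (400x640x3 uint8, red, green, blue), "fx", "fy", "cx", "cy" (pixels), "rvec" (rotation vector, rad) and "tvec" (3), from world to camera coordinates, as OpenCV has them. Camera axes: x right, y down, z forward; pixel columns grow to the right and rows downward; lengths in mm; the calibration is good to about 2 mm. A picture is of the moment at which its call begins. There is no depth.
- env.job_done(): hands the job in; it is judged then, once.
Trained networks look in a picture, given as the dict that the camera call returned (one of the last four; its "shot" number tells which), for a name from the list of things; names that differ only in an ending like _2 or _b are one class to them, and where a whole thing is asked for, a point or a joint stands for the part that bears it (a point fixed in the world has none). Each returns a list of dicts, best first, with "confidence" (0 to 1); they miss things now and then, are a little off and sometimes report something else, mostly with a low value. They report only what shows in the picture. A call takes as long as a camera call.
- search_frame(thing, picture): "at" ([column, row] in pixels, amid what is visible of it).
- cut_out(thing, picture): "region" (400x640 bool, what is visible of it) and "at" ([column, row] in pixels, amid what is visible of it).
The state is a dict: "t": time; "joints": joint angles; "qvel": joint speeds; "tau": joint torques, N m; "eef_pos": TCP position; "tcp_rot": TCP orientation; "ft_force": force on the tool from outside, world axes, zero at the start; "moment": the same for the moment, N m; "opening": opening from 0.0 (shut) to 1.0 (fully open); "grip_force": force on a finger pad.
Only numpy, scipy, OpenCV 4.12 (cv2) and the standard library are available. Lean on these libraries where they do the work, as an engineer would, in place of code of your own. Each camera call takes 0.05 s, during which the arm holds its last target. There are 200 camera calls.

## Working session

There is one attempt and no reset: what is moved stays moved. The work goes in short steps, Python scripts to look and compute and a tool call to move; the robot and the scene stay as the last step left them, time stands still between calls to the robot, and variables do not carry over. Pictures are saved under pics/ and viewed, at most 10 in all, crops included, and the job is handed in when it is done.

Besides the shell and the picture viewer there is one more tool, called in YAML: its name, and indented under it one key for each argument. move_arm: Moves the arm, as the interface text tells. Its arguments: {"type":"object","properties":{"commands":{"type":"array","items":{"type":"array"}}},"required":["commands"]}

```bash
mkdir -p pics; cat > h.py <<'E'
from cell import env, read_camera, search_frame, cut_out
import numpy as np, cv2
def P(c):
    R=cv2.Rodrigues(np.array(c["rvec"],float))[0]; return R,np.array(c["tvec"],float).ravel()
def ray(c,uv):
    R,t=P(c); d=R.T@np.array([(uv[0]-c["cx"])/c["fx"],(uv[1]-c["cy"])/c["fy"],1]); return -R.T@t,d
def onz(c,uv,z):
    o,d=ray(c,uv); return o+d*(z-o[2])/d[2]
def proj(c,X):
    R,t=P(c); p=R@np.array(X,float)+t; return np.array([c["fx"]*p[0]/p[2]+c["cx"],c["fy"]*p[1]/p[2]+c["cy"]])
def tri(cs,uvs):
    A=np.zeros((3,3));b=np.zeros(3)
    for c,u in zip(cs,uvs):
        o,d=ray(c,u);d/=np.linalg.norm(d);M=np.eye(3)-np.outer(d,d);A+=M;b+=M@o
    return np.linalg.solve(A,b)
def save(c,n): cv2.imwrite("pics/"+n,cv2.cvtColor(c["image"],cv2.COLOR_RGB2BGR))
E
python3 - <<'E'
from h import *
cs={n:read_camera(n) for n in("side","top")}
for n,c in cs.items():
    save(c,n+"0.png"); o,_=ray(c,(0,0)); print(n,o.round())
    for k in("grip","pointer","flag_red","flag_green","flag_blue","cutter","blade","loaf","jam_jar","scraper"):
        print(k,[(np.round(r["at"],1).tolist(),round(r["confidence"],2)) for r in search_frame(k,c)[:2]])
print(env.state())
E
```

```text
side [ 21. 812. 867.]
grip [([349.5, 135.7], 0.6)]
pointer [([358.6, 157.9], 0.85)]
flag_red [([326.3, 153.5], 0.53)]
flag_green [([315.9, 156.9], 0.56)]
flag_blue []
cutter [([356.0, 180.6], 0.78), ([346.5, 136.6], 0.64)]
blade [([408.9, 174.1], 0.64), ([307.1, 162.4], 0.23)]
loaf [([417.5, 142.6], 0.66), ([205.8, 278.0], 0.17)]
jam_jar [([262.6, 302.9], 0.75), ([349.0, 138.2], 0.33)]
scraper [([207.7, 278.1], 0.61)]
top [ 421.  133. 1283.]
grip [([399.0, 178.1], 0.69)]
pointer [([397.9, 188.9], 0.62)]
flag_red []
flag_green [([403.6, 258.5], 0.73)]
flag_blue [([404.6, 251.2], 0.43)]
cutter [([385.4, 209.7], 0.83), ([203.9, 168.5], 0.38)]
blade [([404.0, 255.6], 0.96)]
loaf [([453.4, 230.0], 0.64)]
jam_jar [([200.8, 228.4], 0.81), ([397.7, 186.7], 0.55)]
scraper [([203.7, 168.8], 0.76)]
{'t': 1.1, 'joints': array([-1.36957524e+00,  4.90947816e-01,  1.55892395e+00, -2.71167965e-05,
        1.09170943e+00, -1.05637793e-01]), 'qvel': array([ 0.00032828,  0.00060599,  0.00030563,  0.00100921, -0.00027962,
        0.00067216]), 'tau': array([-2.36331675e-05, -6.12482285e+01, -2.58432734e+01,  6.93783676e-02,
        4.46421769e-02, -3.54134079e-05]), 'eef_pos': array([ 188.78864137, -595.80674366,  404.72296294]), 'tcp_rot': array([3.14158380e+00, 2.51376876e-05, 3.06871380e-01]), 'ft_force': array([-0.07057138,  0.0719006 , -0.15198369]), 'moment': array([-0.04045099,  0.00643592, -0.01804269]), 'grip_force': 0.0, 'opening': 0.9986262954246307}
```

View pics/side0.png

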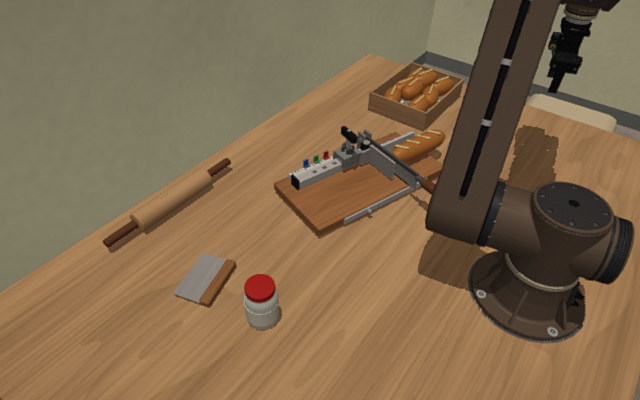

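View pics/top0.png

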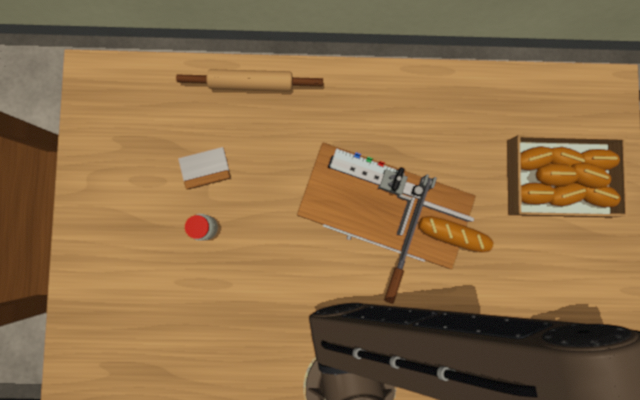

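Both pictures agree: the red flag is the one nearest home (side (326,155), top (381,163)), with green and then blue further out, so red marks the 45 mm hole. The T-handle is at side (349,134) and top (399,174), and the deck corners are clear. I'll fit the cutter pose next.

```bash
cat >> h.py <<'E'
def flags(c,box):
    x0,y0,x1,y1=box; im=c["image"][y0:y1,x0:x1].astype(int); r,g,b=im[...,0],im[...,1],im[...,2]
    out={}
    for k,w in dict(red=r-np.maximum(g,b),green=g-np.maximum(r,b),blue=b-np.maximum(r,g)).items():
        m=w>45 if k!="blue" else w>45
        n,l,s,ce=cv2.connectedComponentsWithStats(m.astype(np.uint8))
        out[k]=[(s[i,4],(ce[i]+[x0,y0]).round(1).tolist()) for i in np.argsort(-s[1:,4])+1][:2] if n>1 else []
    return out
E
python3 - <<'E'
from h import *
s=read_camera("side");t=read_camera("top")
fs=flags(s,(295,140,340,175));ft=flags(t,(345,145,392,172));print(fs,ft)
X={}
for k in fs:
    X[k]=tri([s,t],[fs[k][0][1],ft[k][0][1]]);print(k,X[k].round(1))
d=X["blue"]-X["red"];print(np.degrees(np.arctan2(d[1],d[0])),np.linalg.norm(d))
g=tri([s,t],[(349.5,135.7),(399,178.1)]);print("grip",g.round(1))
for n,c,b in(("side",s,(270,120,440,235)),("top",t,(290,130,500,270))):
    im=c["image"][b[1]:b[3],b[0]:b[2]]; im=cv2.resize(im,None,fx=3.7,fy=3.7,interpolation=cv2.INTER_CUBIC); save({"image":im},n+"1.png")
E
```

```text
{'red': [(np.int32(46), [325.7, 154.3]), (np.int32(9), [337.6, 173.4])], 'green': [(np.int32(8), [316.2, 161.0]), (np.int32(2), [314.5, 156.0])], 'blue': [(np.int32(12), [306.1, 165.1]), (np.int32(6), [305.2, 160.2])]} {'red': [(np.int32(42), [381.3, 162.8])], 'green': [(np.int32(18), [368.9, 159.1])], 'blue': [(np.int32(19), [357.0, 155.0])]}
red [622.1 -72.5  65.3]
green [632.6 -39.9  55.8]
blue [643.4  -6.5  56.2]
72.095575140706 69.94819576741105
grip [ 570.7 -108.2  133. ]
```

View pics/top1.png

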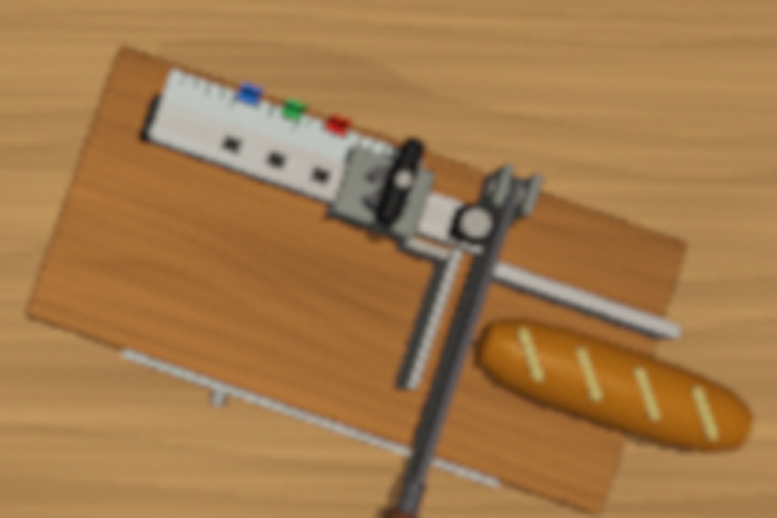

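View pics/side1.png

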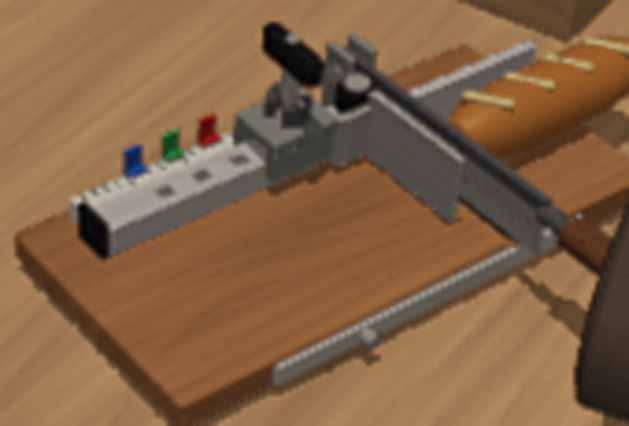

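The top crop shows the deck corners at (122,46), (28,316), (600,513) and (686,243). The bar's ends are at (411,143) and (386,222), so it is nearly across the rail. I'll fit the cutter pose to these and the flags.

```bash
python3 - <<'E'
from h import *
from scipy.optimize import least_squares
s=read_camera("side");t=read_camera("top")
f=lambda p,b:(np.array(p)+.5)/3.7-.5+np.array(b)
T=(290,130);S=(270,120)
obs=[(t,f(p,T),X) for p,X in(((122,46),(110,220,35)),((28,316),(-110,220,35)),((600,513),(-110,-240,35)),((686,243),(110,-240,35)))]
obs+=[(s,f(p,S),X) for p,X in(((16,240),(110,220,35)),((180,408),(-110,220,35)))]
for p,y in(((337,125),45),((293,108),80),((249,93),115)): obs.append((t,f(p,T),(102.5,y,70)))
for p,y in(((207,130),45),((171,145),80),((134,161),115)): obs.append((s,f(p,S),(102.5,y,61)))
def W(q,X):
    c,n=np.cos(q[2]),np.sin(q[2]);return np.array([q[0]+c*X[0]-n*X[1],q[1]+n*X[0]+c*X[1],X[2]])
res=lambda q:np.concatenate([proj(c,W(q,X))-u for c,u,X in obs])
r=least_squares(res,[510,-85,-.31],loss="soft_l1",x_scale=[100,100,.1]);q=r.x
print(q.round(3),res(q).reshape(-1,2).round(1).tolist())
print("grip",W(q,(60,0,140)).round(1),"grip45",W(q,(60,45,140)).round(1),"blade end",W(q,(-250,-90,0)).round(),"loaf/cheek",W(q,(60,-90,97)).round())
a=onz(t,f((411,143),T),152);b=onz(t,f((386,222),T),152);d=a-b
print("bar mid",((a+b)/2).round(1),"len",np.linalg.norm(d),"angle",np.arctan2(d[1],d[0]))
np.save("q.npy",q)
E
```

```text
[ 5.10311e+02 -8.32610e+01 -3.13000e-01] [[-1.2, -0.5], [-1.6, 0.1], [0.3, 1.4], [0.7, -0.2], [-0.6, -1.5], [1.2, 0.5], [0.5, -1.0], [0.3, -0.6], [0.2, -0.8], [0.4, 0.9], [0.3, 1.0], [0.2, 0.8]]
grip [ 567.4 -101.7  140. ] grip45 [581.3 -58.9 140. ] blade end [245. -92.   0.] loaf/cheek [ 540. -187.   97.]
bar mid [566.5 -99.7 152. ] len 57.77704271196596 angle -0.29797141643742636
```

move_arm:
  commands:
    - [[0.6, 0.8, 0], 1, 0.2]
    - [[0.6, 0.8, 0], 1, 0.2]
    - [[0.6, 0.8, 0], 1, 0.2]
    - [[0.6, 0.8, 0], 1, 0.2]
    - [[0.6, 0.8, 0], 1, 0.2]
    - [[0.6, 0.8, 0], 1, 0.2]
    - [[0.6, 0.8, 0], 1, 0.2]
    - [[0.6, 0.8, 0], 1, 0.2]
    - [[0.6, 0.8, 0], 1, 0.2]
    - [[0.6, 0.8, 0], 1, 0.2]
    - [[0.6, 0.8, 0], 1, 0.2]
    - [[0.6, 0.8, 0], 1, 0.2]
    - [[0.6, 0.8, 0], 1, 0.2]
    - [[0.6, 0.8, 0], 1, 0.2]
    - [[0.6, 0.8, 0], 1, 0.2]
    - [[0.6, 0.8, 0], 1, 0.2]
    - [[0.6, 0.8, 0], 1, 0.2]
    - [[0.6, 0.8, 0], 1, 0.2]
    - [[0.6, 0.8, 0], 1, 0.2]
    - [[0.6, 0.8, 0], 1, 0.2]

```text
t: 2.97
eef_pos: [549.5, -114.4, 404.9]
tcp_rot: [3.141, 0.0, 1.911]
ft_force: [-0.1, -1.5, 0.3]
opening: 0.598
grip_force: 0.0
```

move_arm:
  commands:
    - [[0.2, 0.2, 0], 1, 0.2]
    - [[0.2, 0.2, 0], 1, 0.2]
    - [[0.2, 0.1, 0], 1, 0.2]
    - [[0, 0, 0], 1, 0.2]
    - [[0, 0, 0], 1, 0.2]
    - [[0, 0, 0], 1, 0.2]
    - [[0, 0, 0], 1, 0.2]
    - [[0, 0, 0], 1, 0.2]
    - [[0, 0, 0], 1, 0.2]
    - [[0, 0, 0], 1, 0.2]
    - [[0, 0, 0], 1, 0.2]
    - [[0, 0, 0], 0.6, 0.2]
    - [[0, 0, 0], 0, 0.2]
    - [[0, 0, 0], 0, 0.2]

```text
t: 4.13
eef_pos: [566.8, -100.8, 404.8]
tcp_rot: [3.141, 0.0, 2.833]
ft_force: [-0.4, -0.6, -0.1]
opening: 0.601
grip_force: 0.0
```

```bash
python3 - <<'E'
from h import *
q=np.load("q.npy")
w=read_camera("wrist");s=read_camera("side");t=read_camera("top");save(w,"w0.png");o,_=ray(w,(0,0));print(o.round())
st=env.state();print(st["t"],st["eef_pos"],st["tcp_rot"],st["joints"],st["opening"])
c,n=np.cos(q[2]),np.sin(q[2])
for X in((60,0,154),(102.5,45,75),(99,0,62),(102.5,80,75)): print(X,proj(w,[q[0]+c*X[0]-n*X[1],q[1]+n*X[0]+c*X[1],X[2]]).round(1))
for k in("grip","pointer","flag_red","flag_green"): print(k,[(np.round(r["at"],1).tolist(),round(r["confidence"],2)) for r in search_frame(k,w)[:2]])
E
```

```text
[496. -78. 385.]
4.2833 [ 566.7846562  -100.81092992  404.77363521] [3.14150361e+00 7.52262434e-05 2.83345160e+00] [-2.90761112e-01  4.20740364e-01  1.68252940e+00  1.01825681e-04
  1.03824613e+00 -1.55346809e+00] 0.6000528127098191
(60, 0, 154) [320. 215.]
(102.5, 45, 75) [359.6 229.1]
(99, 0, 62) [320.3 222.2]
(102.5, 80, 75) [390.1 229.3]
grip [([318.9, 211.9], 0.94)]
pointer [([304.8, 181.9], 0.98)]
flag_red [([357.4, 224.0], 0.55)]
flag_green [([385.8, 226.6], 0.74)]
```

View pics/w0.png

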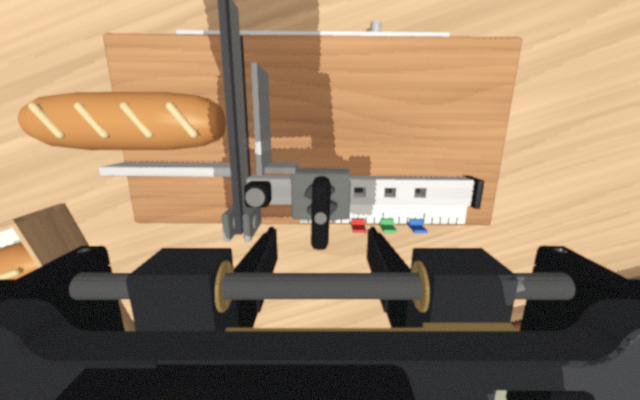

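The wrist view shows the bar at columns 311–329, rows 176–249, with its middle where predicted at (320,215) and almost exactly across the rail. The red flag is at (359,226), also as predicted. The pose is good, so I'll descend and grip.

move_arm:
  commands:
    - [[0, 0, -0.8], 0, 0.2]
    - [[0, 0, -0.8], 0, 0.2]
    - [[0, 0, -0.8], 0, 0.2]
    - [[0, 0, -0.7], 0, 0.2]
    - [[0, 0, 0], 0, 0.2]
    - [[0, 0, 0], 0, -1]
    - [[0, 0, 0], 0, -1]
    - [[0, 0, 0], 0, -1]
    - [[0, 0, 0], 0, -1]
    - [[0, 0, 0], 0, -1]
    - [[0, 0, 0], 0, -1]

```text
t: 5.4
eef_pos: [566.8, -100.8, 312.4]
tcp_rot: [3.141, 0.001, 2.835]
ft_force: [0.3, -0.2, -0.3]
opening: 0.238
grip_force: 0.0
```

move_arm:
  commands:
    - [[0, 0, 0], 0, -1]
    - [[0, 0, 0], 0, -1]
    - [[0, 0, 0], 0, -1]
    - [[0, 0, 0], 0, -1]

```text
t: 5.73
eef_pos: [566.8, -101.1, 312.2]
tcp_rot: [-3.141, 0.001, 2.835]
ft_force: [-2.1, -3.9, 5.8]
opening: 0.168
grip_force: 29.9
```

move_arm:
  commands:
    - [[0.08, 0.25, 0], 0, -1]
    - [[0.08, 0.25, 0], 0, -1]
    - [[0.08, 0.25, 0], 0, -1]
    - [[0.08, 0.25, 0], 0, -1]
    - [[0.08, 0.25, 0], 0, -1]
    - [[0.08, 0.25, 0], 0, -1]
    - [[0, 0, 0], 0, -1]
    - [[0, 0, 0], 0, -1]

```text
t: 6.4
eef_pos: [581.4, -56.0, 312.2]
tcp_rot: [-3.141, 0.001, 2.836]
ft_force: [-1.1, -7.6, 4.3]
opening: 0.164
grip_force: 29.9
```

```bash
python3 - <<'E'
from h import *
q=np.load("q.npy")
w=read_camera("wrist");t=read_camera("top");s=read_camera("side")
st=env.state();print(st["t"],st["eef_pos"],st["tcp_rot"],st["ft_force"],st["opening"])
c,n=np.cos(q[2]),np.sin(q[2]); d=st["eef_pos"][:2]-q[:2]; print("cutter xy of tcp",c*d[0]+n*d[1],-n*d[0]+c*d[1])
for nm,cc in(("w",w),("t",t),("s",s)):
    for k in("pointer","flag_red"): print(nm,k,[(np.round(r["at"],1).tolist(),round(r["confidence"],2)) for r in search_frame(k,cc)[:2]])
A=cv2.resize(w["image"],(640,400));B=cv2.resize(s["image"][130:200,280:392],(640,400),interpolation=cv2.INTER_CUBIC)
save({"image":cv2.resize(np.vstack([A[100:300],B]),(640,600))},"w1.png")
E
```

```text
6.55 [581.29384305 -56.31075609 312.20333307] [-3.14079453e+00  1.25178344e-03  2.83517040e+00] [-1.3242208  -6.64414565  5.25704497] 0.1669524166024753
cutter xy of tcp 59.22636025233882 47.50886816679876
w pointer [([285.3, 195.0], 0.79), ([274.1, 128.6], 0.65)]
w flag_red []
t pointer []
t flag_red []
s pointer [([347.2, 164.4], 0.59)]
s flag_red []
```

View pics/w1.png

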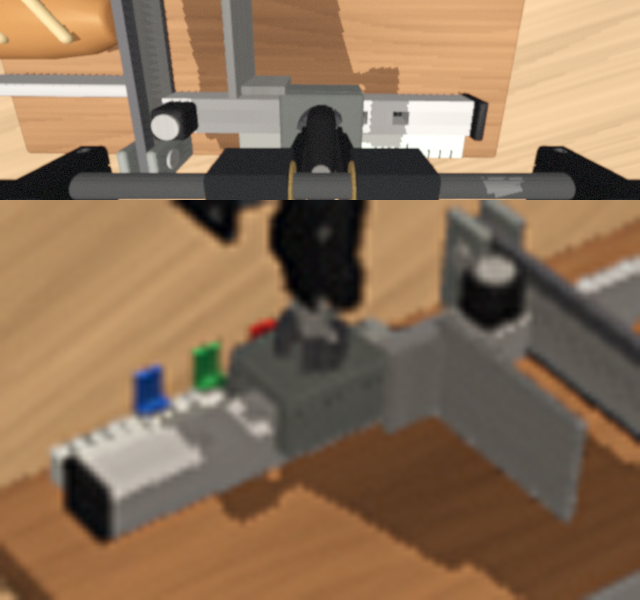

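The carriage is now at the red flag, which shows just behind it, and the travel is about 47 mm. The pull force along the rail is about 7 N, which fits the spring. I'll go 1 mm further and turn clockwise 1.44 rad.

move_arm:
  commands:
    - [[0.01, 0.03, 0], 0, -1]
    - [[0, 0, 0], -1, -1]
    - [[0, 0, 0], -1, -1]
    - [[0, 0, 0], -1, -1]
    - [[0, 0, 0], -1, -1]
    - [[0, 0, 0], -1, -1]
    - [[0, 0, 0], -1, -1]
    - [[0, 0, 0], -1, -1]
    - [[0, 0, 0], -1, -1]
    - [[0, 0, 0], -1, -1]
    - [[0, 0, 0], -1, -1]
    - [[0, 0, 0], -1, -1]
    - [[0, 0, 0], -1, -1]
    - [[0, 0, 0], -1, -1]
    - [[0, 0, 0], -1, -1]
    - [[0, 0, 0], -1, -1]
    - [[0, 0, 0], -1, -1]
    - [[0, 0, 0], -1, -1]
    - [[0, 0, 0], -1, -1]
    - [[0, 0, 0], 0, -1]

```text
t: 8.52
eef_pos: [582.7, -56.0, 311.5]
tcp_rot: [3.136, 0.001, 1.39]
ft_force: [9.4, -9.8, -9.0]
opening: 0.168
grip_force: 30.0
```

```bash
python3 - <<'E'
from h import *
q=np.load("q.npy")
s=read_camera("side");w=read_camera("wrist")
st=env.state();print(st["t"],st["eef_pos"],st["tcp_rot"],st["ft_force"],st["moment"],st["opening"])
c,n=np.cos(q[2]),np.sin(q[2]); d=st["eef_pos"][:2]-q[:2]; print("cutter xy of tcp",c*d[0]+n*d[1],-n*d[0]+c*d[1])
B=cv2.resize(s["image"][120:200,270:398],(640,400),interpolation=cv2.INTER_CUBIC)
save({"image":np.vstack([w["image"][:200],B])},"w2.png")
E
```

```text
8.6167 [582.63932944 -55.96957254 311.54223063] [3.13643889e+00 1.28085554e-03 1.39444098e+00] [ 8.66454308 -9.89094797 -8.47682702] [-2.04337745 -2.1372596   0.02989856] 0.1696985697860433
cutter xy of tcp 60.40127735543191 48.24799580090951
```

View pics/w2.png

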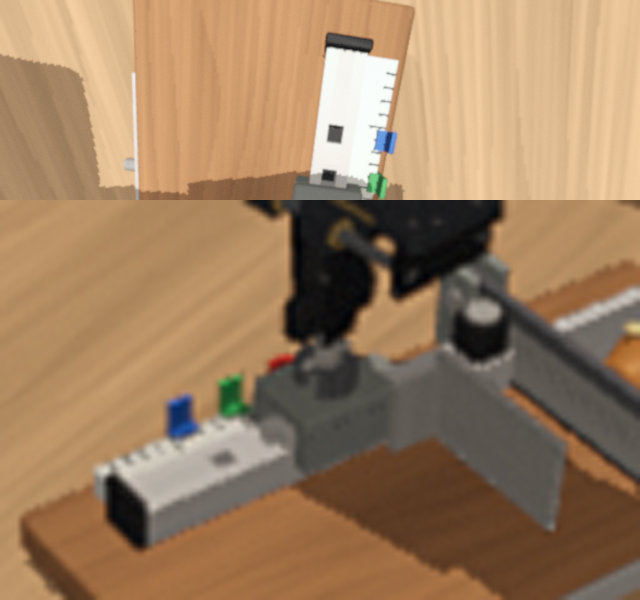

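The turn is done with the stop about 48 mm out, roughly 3 mm beyond the flag. I'll let go so it springs back and drops in.

move_arm:
  commands:
    - [[0, 0, 0], 0, 0.2]
    - [[0, 0, 0], 0, 0.2]
    - [[0, 0, 0], 0, 0.2]
    - [[0, 0, 0], 0, 0.2]
    - [[0, 0, 0], 0, 0.2]
    - [[0, 0, 0], 0, 0.2]
    - [[0, 0, 0], 0, 0.2]
    - [[0, 0, 0.5], 0, 0.2]
    - [[0, 0, 1], 0, 0.2]
    - [[0, 0, 1], 0, 0.2]
    - [[0, 0, 1], 0, 0.2]
    - [[0, 0, 1], 0, 0.2]
    - [[0, 0, 0], 0, 0.2]

```text
t: 9.7
eef_pos: [581.6, -54.8, 452.5]
tcp_rot: [3.133, 0.0, 1.395]
ft_force: [-0.4, -0.1, 0.5]
opening: 0.602
grip_force: 0.0
```

```bash
python3 - <<'E'
from h import *
q=np.load("q.npy")
s=read_camera("side");w=read_camera("wrist");c,n=np.cos(q[2]),np.sin(q[2])
st=env.state();print(st["t"],st["eef_pos"],st["ft_force"])
for X in((60,43,140),(60,43,154),(60,43,142),(102.5,45,75),(99,43,62)): print(X,[proj(v,[q[0]+c*X[0]-n*X[1],q[1]+n*X[0]+c*X[1],X[2]]).round(1).tolist() for v in(w,s)])
for k in("grip","pointer","flag_red"): print(k,[[np.round(r["at"],1).tolist() for r in search_frame(k,v)[:1]] for v in(w,s)])
B=cv2.resize(s["image"][120:200,270:398],(640,400),interpolation=cv2.INTER_CUBIC)
save({"image":cv2.resize(np.vstack([w["image"][60:260],B]),(640,600))},"w3.png")
E
```

```text
9.8 [581.21392878 -54.80127981 447.6148056 ] [-0.69118516  0.05969861 -0.2476345 ]
(60, 43, 140) [[320.6, 202.5], [336.8, 140.1]]
(60, 43, 154) [[320.6, 206.3], [337.1, 135.8]]
(60, 43, 142) [[320.6, 203.0], [336.8, 139.5]]
(102.5, 45, 75) [[354.0, 191.5], [326.1, 151.8]]
(99, 43, 62) [[350.0, 190.3], [327.3, 155.8]]
grip [[[317.6, 201.4]], [[335.9, 142.3]]]
pointer [[[308.8, 211.0]], [[346.4, 162.8]]]
flag_red [[[308.4, 210.7]], []]
```

View pics/w3.png

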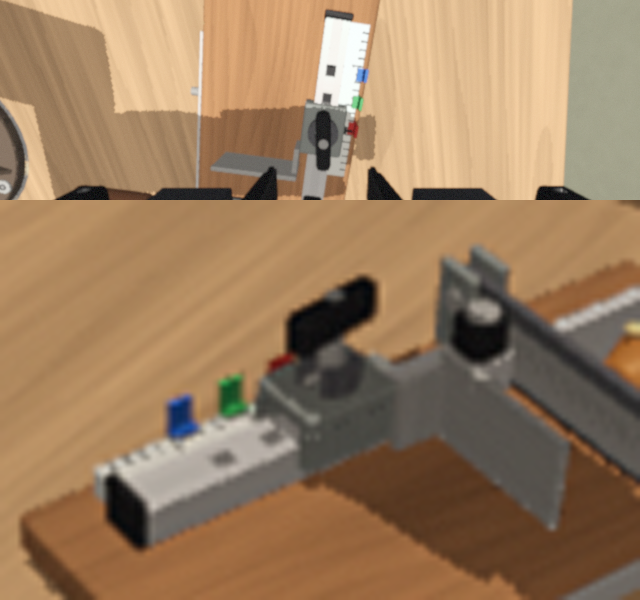

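The stop has stayed at the red flag after release, with the bar along the rail. In the side view the bar's middle is at about (336,143), which matches a height of 128 mm, so the plunger is seated. The gripper is clear, so I'll hand in.

```bash
python3 -c "
from cell import env
print(env.job_done())"
```

```text
the job is handed in; nothing more can be done
None
```

The stop is locked at the red flag (the 45 mm hole) with the plunger seated; the arm is clear, and the blade, loaf, jam jar and scraper were left alone; the job was handed in about 10 s into the 38 s limit.

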